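# Tap-test three stones on the sounding stands

### The job

Tap-test the three stones for cracks: with a fingertip, lightly tap the top of the thin yellow slab, then the thin pink slab, then the thick rough pink chunk, in that order. Each tap must make the sprung pad under the stone dip clearly (some 5 to 8 mm, so that its red marker is dragged down) but never drive the pad to its stop; then let it spring back. Touch only the stones: do not lift them or push them along, and leave the stands, the markers and everything else alone.

Things in the scene. Friction and masses are not known exactly. Their poses are not given: they have to be found in the camera images.
- yellow_top (a point): Centre of the top face of the thin flat sawn slab of honey-yellow stone, 48 x 66 x 8 mm, lying loose on the black rubber pad of its own sounding stand; the point lies about 8 mm above the pad, x and y axes along the stone's 1st and 2nd size, z up.
- yellow_stand_pad (a joint): How far the sprung pad under the yellow slab is pressed down, in m: 0 up (rest), 0.014 on its stop. Straight down only; with the stone on it, it starts to give at a push of about 1 to 2.5 N and needs 0.5 N more for each mm; it springs back when released.
- yellow_stand_marker (a joint): How far the red marker (12 x 17 x 5 mm) at the front of the yellow slab's stand has been dragged down, in m: 0 up, 0.014 lowest. A tab of the pad carries it down, about 0.5 mm less than the pad; it stays down when the pad springs back.
- yellow_stand_pad_top (a point): Centre of the top of the pad, 74 x 90 mm, black rubber on aluminium, under the yellow slab, 45 mm above the table when up. Axes as the stand's: the stand's foot is 125 x 104 mm, and its marker and scale stand 52 mm out towards -x.
- pink_top (a point): Centre of the top face of the thin flat sawn slab of pink stone, 44 x 64 x 8 mm, lying loose on the black rubber pad of its own sounding stand; the point lies about 8 mm above the pad, x and y axes along the stone's 1st and 2nd size, z up.
- pink_stand_pad (a joint): How far the sprung pad under the thin pink slab is pressed down, in m: 0 up (rest), 0.014 on its stop. Straight down only; with the stone on it, it starts to give at a push of about 1 to 2.5 N and needs 0.5 N more for each mm; it springs back when released.
- pink_stand_marker (a joint): How far the red marker (12 x 17 x 5 mm) at the front of the thin pink slab's stand has been dragged down, in m: 0 up, 0.014 lowest. A tab of the pad carries it down, about 0.5 mm less than the pad; it stays down when the pad springs back.
- pink_stand_pad_top (a point): Centre of the top of the pad, 74 x 90 mm, black rubber on aluminium, under the thin pink slab, 45 mm above the table when up. Axes as the stand's: the stand's foot is 125 x 104 mm, and its marker and scale stand 52 mm out towards -x.
- rough_top (a point): Centre of the top face of the thick rough broken chunk of pink stone, 42 x 64 x 24 mm, lying loose on the black rubber pad of its own sounding stand; the point lies about 24 mm above the pad, x and y axes along the stone's 1st and 2nd size, z up. Its upper face is a little uneven (a few mm).
- rough_stand_pad (a joint): How far the sprung pad under the rough pink chunk is pressed down, in m: 0 up (rest), 0.014 on its stop. Straight down only; with the stone on it, it starts to give at a push of about 1 to 2.5 N and needs 0.5 N more for each mm; it springs back when released.
- rough_stand_marker (a joint): How far the red marker (12 x 17 x 5 mm) at the front of the rough pink chunk's stand has been dragged down, in m: 0 up, 0.014 lowest. A tab of the pad carries it down, about 0.5 mm less than the pad; it stays down when the pad springs back.
- rough_stand_pad_top (a point): Centre of the top of the pad, 74 x 90 mm, black rubber on aluminium, under the rough pink chunk, 45 mm above the table when up. Axes as the stand's: the stand's foot is 125 x 104 mm, and its marker and scale stand 52 mm out towards -x.
- loupe: black folding loupe lying on the table, 46 x 32 x 15 mm. A bystander. Origin: centre of its underside.
- offcut: small pink stone offcut on the table, 27 x 32 x 22 mm. A bystander. Origin: centre of its underside.
- dop_stick: wooden dop stick with a green stone at one end, 18 x 130 x 18 mm, lying on the table. A bystander. Origin: centre of its underside.
- spray_bottle: yellow spray bottle with white trigger head, 66 x 81 x 190 mm, standing. A bystander. Origin: centre of its underside.
- yellow_stone: The yellow slab itself: thin flat sawn slab of honey-yellow stone, 48 x 66 x 8 mm. Origin: centre of its underside.
- yellow_stand: The fixed sounding stand under the yellow slab. Origin: on the table, under the middle of its pad.
- pink_stone: The thin pink slab itself: thin flat sawn slab of pink stone, 44 x 64 x 8 mm. Origin: centre of its underside.
- pink_stand: The fixed sounding stand under the thin pink slab. Origin: on the table, under the middle of its pad.
- rough_stone: The rough pink chunk itself: thick rough broken chunk of pink stone, 42 x 64 x 24 mm. Origin: centre of its underside.
- rough_stand: The fixed sounding stand under the rough pink chunk. Origin: on the table, under the middle of its pad.
There are look-alikes about, which are no part of the job. What is shaped like the yellow_stone but turquoise is not meant.

How it is judged (in metres and radians):
On the way, in this order (a step that is already met when the one before it is completed fails the run):
1. a finger taps the yellow slab: its pad gives at least 3 mm under the touch (contact force between the fingers and yellow_stone above 0.3 N and value of joint yellow_stand_pad above 0.003 m), for 0.04 s.
2. a finger taps the thin pink slab: its pad gives at least 3 mm under the touch (contact force between the fingers and pink_stone above 0.3 N and value of joint pink_stand_pad above 0.003 m), for 0.04 s.
3. a finger taps the rough pink chunk: its pad gives at least 3 mm under the touch (contact force between the fingers and rough_stone above 0.3 N and value of joint rough_stand_pad above 0.003 m), for 0.04 s.
At the end, for the whole second after the job is handed in: All three red markers are down by 2 to 12 mm, all pads are back up (within 1.5 mm), every stone lies at rest and flat (within 0.15 rad) on its own pad, its centre within 15 mm of the pad's (value of joint yellow_stand_marker between 0.002 and 0.012 m and value of joint each of yellow_stand_pad, pink_stand_pad, rough_stand_pad below 0.0015 m and horizontal distance between yellow_top and yellow_stand_pad_top below 0.015 m and angle between each of yellow_top, pink_top, rough_top's own z axis and vertical below 0.15 rad and linear speed of each of yellow_stone, pink_stone, rough_stone below 0.02 m/s and value of joint pink_stand_marker between 0.002 and 0.012 m and horizontal distance between pink_top and pink_stand_pad_top below 0.015 m and value of joint rough_stand_marker between 0.002 and 0.012 m and horizontal distance between rough_top and rough_stand_pad_top below 0.015 m); the robot touches nothing.
It fails at once if a stone is tapped before its turn (a marker goes down 2 mm while the marker of the stone before it is still up) ((value of joint pink_stand_marker above 0.002 m and value of joint yellow_stand_marker below 0.002 m) or (value of joint rough_stand_marker above 0.002 m and value of joint pink_stand_marker below 0.002 m)).
It fails at once if a stone is tapped too hard: its pad goes down 12 mm or more, almost to the stop (value of joint any of yellow_stand_pad, pink_stand_pad, rough_stand_pad above 0.012 m).
It fails at once if a stone is lifted 8 mm off its pad or pushed so that its centre is more than 20 mm from its pad's centre (z of yellow_top in the frame of yellow_stand_pad_top above 0.016 m or z of pink_top in the frame of pink_stand_pad_top above 0.016 m or z of rough_top in the frame of rough_stand_pad_top above 0.032 m or horizontal distance between yellow_top and yellow_stand_pad_top above 0.02 m or horizontal distance between pink_top and pink_stand_pad_top above 0.02 m or horizontal distance between rough_top and rough_stand_pad_top above 0.02 m).
It fails at once if a stand, pad or marker is touched by the fingers (over 1 N) (contact force between the fingers and yellow_stand above 1 N or contact force between the fingers and pink_stand above 1 N or contact force between the fingers and rough_stand above 1 N).
It fails at once if the loupe, offcut, dop stick or spray bottle is moved more than 10 mm (distance of any of loupe, offcut, dop_stick, spray_bottle from where it was at the start of the episode above 0.01 m).
It also fails if it takes over 43 s, if anything falls off the work surface, if the arm or the gripper's body presses on something with over 40 N, if the wrist force passes 120 N, or if a joint passes its speed limit or range.

### The arm

A 6-joint arm with a two-finger parallel gripper is mounted at the origin on a cart in front of the work surface, level with it; the furniture and walls round the work are solid. World frame = base frame: x ahead of the robot, y to its left, z up, the work surface at z = 0. Lengths are in m, angles in degrees, forces in N, time in s.
With the tool pointing down it reaches from about 0.4 to 0.825 m from the base axis. Payload 7 kg.
Tool frame: the origin (TCP) lies on the centre line of the jaws, within the pads' length; the fingertips stand 17 mm ahead of it and the grasp point (between the pads) lies 2 mm behind it; z points along the fingers, y is the direction in which the jaws open and shut (so a half turn about z gives the same grasp; the last joint's range is limited). The gripper opens to 88 mm and grips with 3 to 60 N. Pads are 19 mm wide; open, the fingers measure 130 mm over their backs; the gripper's body (78 mm by 193 mm) begins 47 mm behind the grasp point.
Start: joints at [-58.608, 20.546, 0.682, 0, -70.136, -16.507], TCP at [0.173, -0.652, 0.244] pointing down, gripper open.
Joint ranges: [-176.03, 176.03], [-82.01, 121.73], [-58.28, 71.71], [-173.87, 95.51], [-174.79, -0.11], [-173.66, 173.66]. Speed limits (degrees/s): [136.94, 136.94, 172.46, 180, 180, 180].

### API

Orientations are given as [roll, pitch, yaw] about the fixed x, y, z axes, in that order (R = Rz(yaw) Ry(pitch) Rx(roll)).
In Python, from plant import telemetry, vision, close_job, recognise, silhouettes, place_of gives the robot as it stands.
- The arm moves only by the shell command python3 -m handwheel 'ROWS'. ROWS is JSON, a list that holds one entry, the list of rows, each a list of 5 numbers: the shift along the tool's x, y, z in m, then the turn about the tool's z in rad, then the closure, from 0 (fully open) to 1 (shut). In form: [[[tx, ty, tz, yaw, gripper], ...]]. A call has 1 to 20 rows; each row shifts and turns the commanded pose from where the row before left it, along the tool's axes as they then stand; what a row does not reach is not made up. A row lasts 1/12 s, in which the tool goes at most 41.7 mm and 7.16 degrees, less where a joint would pass 70% of its speed; a pose out of reach is approached as far as the arm can. A call with a gripper value outside its range is refused whole. The fingers move at their own pace and stop on an object; the grip force is fixed at half the most. Time passes only in rows, so rows that do not move let the fingers close. It gives the time, the measured TCP pose, the force and the opening at its end, in the units of the state.
- telemetry.get_obs(): the state, without advancing time (a new reading comes with each control period).
- vision.snapshot(name): name is "scene" or "top" or "wrist"; returns a dict with "color" (420x560x3 uint8, red, green, blue), "mtx" (3x3 intrinsics, pixels), "dist" ([k1, k2, p1, p2, k3] as OpenCV has them; the pictures are not rectified), "cam_to_world" (4x4, takes a point from camera to world coordinates); the wrist camera has in their place "tool_from_camera" (4x4, takes a point from camera to tool coordinates, whose origin is the TCP and whose axes are the flange's). Camera axes: x right, y down, z forward; pixel columns grow to the right and rows downward; lengths in m; the calibration is good to about 2 mm. A picture is of the moment at which its call begins: read the wrist's pose just before it. There is no depth.
- close_job(): hands the job in, once; it reports no verdict.
Trained networks look in a picture, given as the dict that the camera call returned (one of the last four; its "shot" number tells which), for a name from the list of things; names that differ only in an ending like _2 or _b are one class to them, and where a whole thing is asked for, a point or a joint stands for the part that bears it (a point fixed in the world has none). Each returns a list of dicts, best first, with "conf" (0 to 1); they miss things now and then, are a little off and sometimes report something else, mostly with a low value. They report only what shows in the picture. A call takes as long as a camera call. They do not tell look-alikes from the thing itself.
- recognise(name, picture): "xy" ([column, row] in pixels, amid what is visible of it).
- silhouettes(name, picture): "region" (420x560 bool, what is visible of it) and "xy" ([column, row] in pixels, amid what is visible of it).
- place_of(name, picture): "xy" ([column, row] in pixels: a listed point, or the origin of a listed thing).
The state is a dict: "clock": time; "joint_pos": joint angles; "qvel": joint speeds; "tau": joint torques, N m; "tool_pos": TCP position; "orientation": TCP orientation; "force": force on the tool from outside, world axes, zero at the start; "moment": the same for the moment, N m; "opening": finger opening in m.
Only numpy, scipy, OpenCV 4.12 (cv2) and the standard library are available. Lean on these libraries where they do the work, as an engineer would, in place of code of your own. Each camera call takes 0.05 s, during which the arm holds its last target.

## Working session

There is one attempt and no reset: what is moved stays moved. The work goes in short steps, Python scripts to look and compute and a shell command to move; the robot and the scene stay as the last step left them, time stands still between calls to the robot, and variables do not carry over. Pictures are saved under pics/ and viewed, and the job is handed in when it is done.

```bash
mkdir -p pics; ls
python3 - <<'E'
from plant import telemetry, vision
import cv2
print(telemetry.get_obs())
for n in ("scene","top"):
    s=vision.snapshot(n); cv2.imwrite(f"pics/{n}0.png",s["color"][:,:,::-1]); print(n,s["mtx"].tolist(),s["dist"],s["cam_to_world"])
E
```

```text
pics
{'clock': 0.0, 'joint_pos': array([-5.86076134e+01,  2.05911627e+01,  6.33739631e-01, -1.94076250e-02,
       -7.01369334e+01, -1.65069387e+01]), 'qvel': array([-0.02039977,  0.02542868,  0.03840676,  0.13443444, -0.06377846,
        0.05944889]), 'tau': array([ 1.04900992e-03, -5.82720709e+01,  2.93060321e+01,  6.99753106e+00,
        6.84678686e-03, -1.65378224e-04]), 'tool_pos': array([ 0.17324971, -0.65190414,  0.24262773]), 'orientation': array([ 1.79904348e+02, -9.31965870e-03, -1.65121154e+02]), 'force': array([-0.00385721, -0.60066088,  0.25465867]), 'moment': array([-0.01877179, -0.02500041,  0.02798637]), 'opening': 0.0877396421098726}
scene [[443.6176739741367, 0.0, 287.8027607492575], [0.0, 443.6176739741367, 203.07006044161878], [0.0, 0.0, 1.0]] [-0.0127864  0.         0.         0.         0.       ] [[ 0.54583946 -0.58107813  0.60366173 -0.12914077]
 [-0.83765829 -0.36150176  0.40944483 -0.43758032]
 [-0.01969466 -0.7291534  -0.68406684  0.86857636]
 [ 0.          0.          0.          1.        ]]
top [[530.9378602092436, 0.0, 281.859886824547], [0.0, 530.9378602092436, 205.24963299556626], [0.0, 0.0, 1.0]] [0.05250104 0.         0.         0.         0.        ] [[ 0.02575149 -0.99560192  0.09007599  0.42883276]
 [-0.9996133  -0.02659112 -0.00813365  0.03847246]
 [ 0.0104931  -0.0898317  -0.99590168  1.43967639]
 [ 0.          0.          0.          1.        ]]
```

View pics/scene0.png

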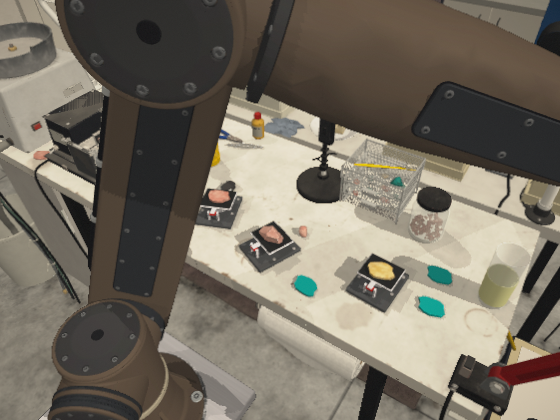

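View pics/top0.png

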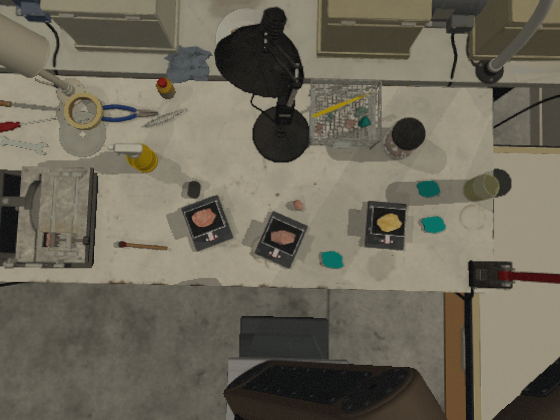

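```bash
cat > h.py <<'E'
import numpy as np, cv2
from plant import telemetry, vision, recognise, silhouettes, place_of
def ray(s,xy,c2w=None):
    T=s["cam_to_world"] if c2w is None else c2w
    u=cv2.undistortPoints(np.array([[xy]],float),s["mtx"],s["dist"])[0,0]
    return T[:3,3],T[:3,:3]@np.array([u[0],u[1],1])
def at_z(s,xy,z,T=None):
    o,d=ray(s,xy,T); return o+d*(z-o[2])/d[2]
def crop(s,c,w,h,k,f):
    x,y=c; x0=max(0,int(x-w/2));y0=max(0,int(y-h/2))
    cv2.imwrite(f,cv2.resize(s["color"][y0:y0+h,x0:x0+w,::-1],None,fx=k,fy=k,interpolation=cv2.INTER_CUBIC))
E
python3 - <<'E'
from h import *
zs={"yellow_top":.053,"pink_top":.053,"rough_top":.069,"yellow_stand_pad_top":.045,"pink_stand_pad_top":.045,"rough_stand_pad_top":.045,"yellow_stand":0,"pink_stand":0,"rough_stand":0,"offcut":0,"loupe":0,"spray_bottle":0}
ss={n:vision.snapshot(n) for n in("scene","top")}
for k,z in zs.items():
  for n,s in ss.items():
    for r in place_of(k,s)[:4]:
        print(k,n,round(r["conf"],2),np.round(r["xy"],1),np.round(at_z(s,r["xy"],z),3))
crop(ss["scene"],(245,220),130,100,6,"pics/sc1.png")
crop(ss["top"],(245,225),130,100,6,"pics/tc1.png")
E
```

```text
yellow_top scene 0.79 [441.3 272.6] [ 0.581 -0.374  0.053]
yellow_top scene 0.74 [306.6 283.1] [ 0.392 -0.129  0.053]
yellow_top scene 0.68 [433.5 303.2] [ 0.492 -0.388  0.053]
yellow_top scene 0.55 [380.  268.7] [ 0.517 -0.251  0.053]
yellow_top top 0.75 [387.7 222.5] [ 0.516 -0.251  0.053]
yellow_top top 0.75 [432.1 190.8] [ 0.603 -0.366  0.053]
yellow_top top 0.67 [433.4 221.4] [ 0.522 -0.37   0.053]
yellow_top top 0.57 [330.6 260.9] [ 0.413 -0.103  0.053]
pink_top scene 0.46 [217.4 194.2] [0.518 0.235 0.053]
pink_top top 0.55 [202.4 216.5] [0.519 0.234 0.053]
rough_top scene 0.56 [379.9 272.3] [ 0.495 -0.259  0.069]
rough_top scene 0.54 [269.9 230.3] [0.47  0.025 0.069]
rough_top scene 0.48 [381.5 271.4] [ 0.499 -0.261  0.069]
rough_top top 0.61 [296.9 208.6] [ 0.545 -0.012  0.069]
yellow_stand_pad_top scene 0.79 [382.1 270.6] [ 0.521 -0.256  0.045]
yellow_stand_pad_top top 0.66 [389.4 224.2] [ 0.513 -0.257  0.045]
pink_stand_pad_top scene 0.97 [218.4 197.5] [0.515 0.231 0.045]
pink_stand_pad_top scene 0.49 [273.2 246.2] [0.449 0.001 0.045]
pink_stand_pad_top top 0.97 [204.4 219.
[... 172 characters left out ...]
62 [381.9 279.9] [ 0.531 -0.257  0.   ]
yellow_stand top 0.83 [385.8 222.8] [ 0.519 -0.257  0.   ]
pink_stand scene 0.77 [222.  208.7] [0.519 0.228 0.   ]
pink_stand top 0.88 [207.3 218.4] [0.518 0.228 0.   ]
rough_stand scene 0.96 [273.5 250.2] [0.469 0.017 0.   ]
offcut scene 0.56 [304.8 233. ] [ 0.564 -0.02  -0.   ]
offcut top 0.55 [297.  205.4] [ 0.56  -0.015  0.   ]
loupe scene 0.65 [225.7 190.7] [0.585 0.268 0.   ]
loupe scene 0.61 [383.9 269.1] [ 0.563 -0.248 -0.   ]
loupe top 0.58 [195. 190.] [0.594 0.264 0.   ]
spray_bottle scene 0.61 [207.1 160.3] [0.669 0.412 0.   ]
spray_bottle scene 0.31 [382.8 271.1] [ 0.556 -0.248  0.   ]
spray_bottle top 0.93 [143.4 161.4] [0.669 0.407 0.   ]
```

View pics/sc1.png

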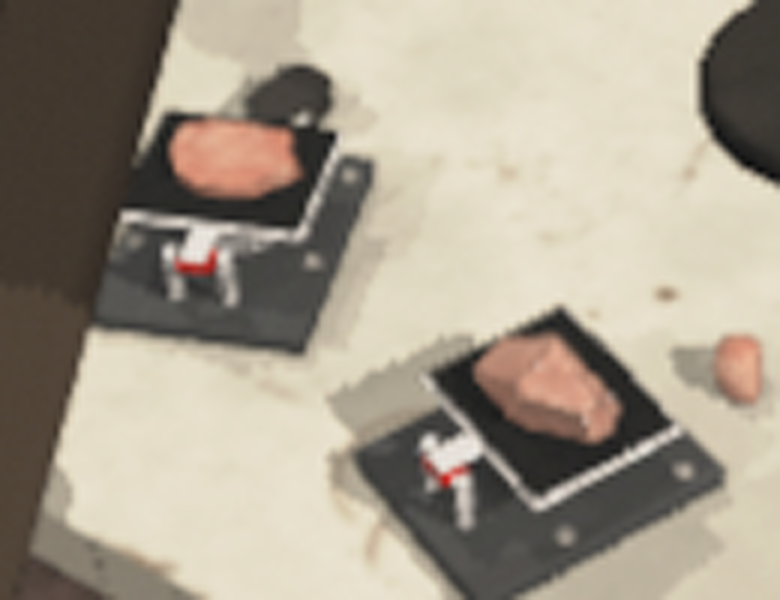

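View pics/tc1.png

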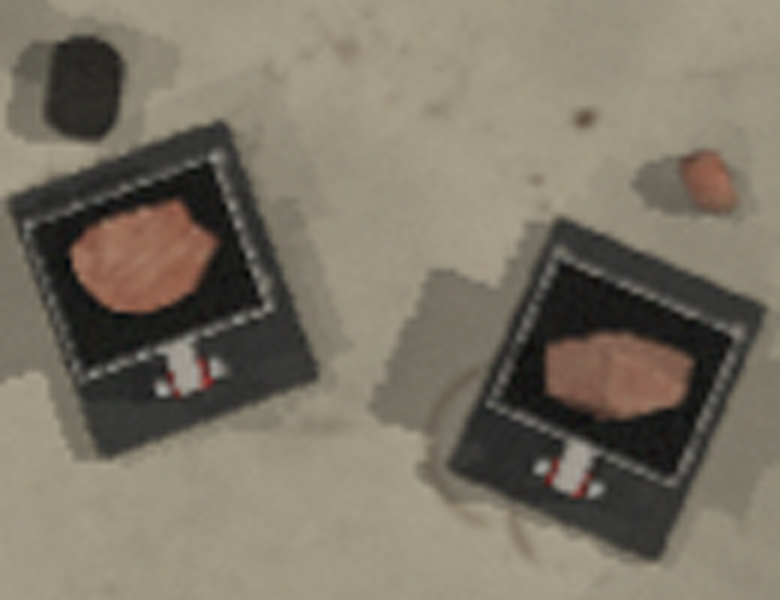

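Run:
```python
from h import *
ss={n:vision.snapshot(n) for n in("scene","top")}
def tri(a,b):
    o1,d1=ray(ss["scene"],a);o2,d2=ray(ss["top"],b)
    A=np.c_[d1,-d2];t=np.linalg.lstsq(A,o2-o1,rcond=None)[0]
    p,q=o1+d1*t[0],o2+d2*t[1];return np.round((p+q)/2,3),round(np.linalg.norm(p-q),3)
print("redbox", tri((482,382),(490,275)))
print("glass top",tri((512,257),(500,182)),"jar lid",tri((434,198),(409,133)))
for k,z in (("yellow_top",.053),("pink_top",.053),("rough_top",.069)):
  for n,s in ss.items():
    for r in silhouettes(k,s)[:4]:
        m=r["region"].astype(np.uint8); (c,sz,a)=cv2.minAreaRect(cv2.findNonZero(m))
        print(k,n,round(r["conf"],2),np.round(r["xy"],1),np.round(c,1),np.round(sz,1),np.round(at_z(s,r["xy"],z),3))
crop(ss["scene"],(480,330),160,180,3,"pics/sc2.png")
crop(ss["top"],(470,230),180,150,4,"pics/tc2.png")
crop(ss["top"],(390,225),100,80,6,"pics/tc3.png")
```

```text
redbox (array([ 0.388, -0.526,  0.027]), np.float64(0.003))
glass top (array([ 0.614, -0.496,  0.153]), np.float64(0.009)) jar lid (array([ 0.739, -0.288,  0.119]), np.float64(0.002))
yellow_top scene 0.86 [434.5 307.4] [431.2 306.5] [28.6 16.4] [ 0.483 -0.393  0.053]
yellow_top scene 0.86 [306.  286.1] [305.  285.7] [22.6 17.7] [ 0.384 -0.132  0.053]
yellow_top scene 0.71 [437.5 276. ] [439.2 274.8] [24.3 14.5] [ 0.567 -0.37   0.053]
yellow_top scene 0.59 [380.3 272.8] [381.  269.5] [24. 15.] [ 0.507 -0.257  0.053]
yellow_top top 0.7 [431.  189.5] [428.1 188.6] [16.4 19.3] [ 0.606 -0.363  0.053]
pink_top scene 0.77 [217.1 198.4] [218.5 196. ] [21. 12.] [0.504 0.225 0.053]
pink_top top 0.68 [283.8 236.8] [281.5 237. ] [14. 23.] [0.472 0.02  0.053]
pink_top top 0.52 [203.7 217.7] [203.5 218.1] [17.3 23.6] [0.516 0.23  0.053]
pink_top top 0.45 [206.6 224.3] [205.  222.8] [35.2 34.5] [0.499 0.222 0.053]
pink_top top 0.45 [378.4 231.7] [385.3 225.2] [41.4 47.6] [ 0.492 -0.227  0.053]
rough_top scene 0.65 [270.4 234.2] [270.5 235. ] [21.9 13.4] [0.46  0.016 0.069]
rough_top top 0.52 [279.8 241.4] [282.5 238. ] [12. 23.] [0.459 0.03  0.069]
```

View pics/sc2.png

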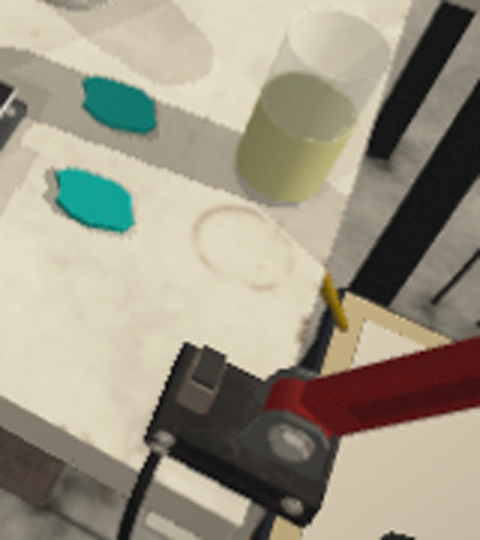

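View pics/tc2.png

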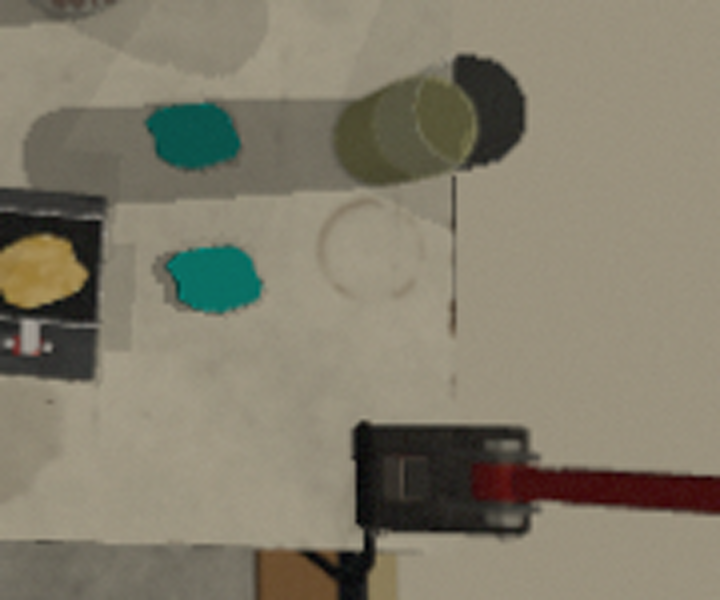

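View pics/tc3.png

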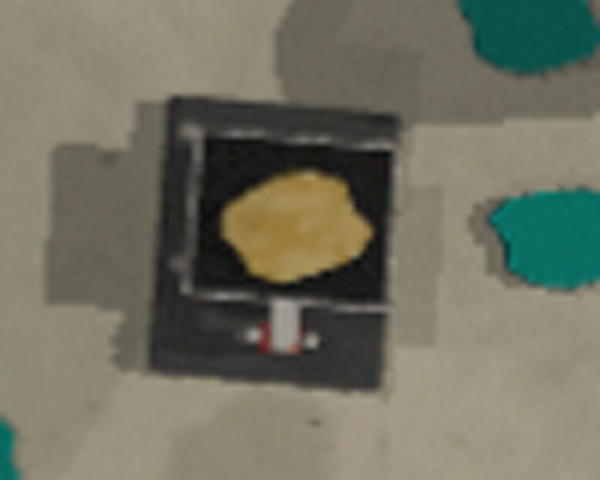

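```bash
python3 -m handwheel '[[[-0.024,0.0165,0,0,1],[-0.024,0.0165,0,0,1],[-0.024,0.0165,0,0,1],[-0.024,0.0165,0,0,1],[-0.024,0.0165,0,0,1],[-0.024,0.0165,0,0,1],[-0.024,0.0165,0,0,1],[-0.024,0.0165,0,0,1],[-0.024,0.0165,0,0,1],[-0.024,0.0165,0,0,1],[-0.024,0.0165,0,0,1],[-0.024,0.0165,0,0,1],[-0.024,0.0165,0,0,1],[-0.024,0.0165,0,0,1],[-0.024,0.0165,0,0,1],[-0.024,0.0165,0,0,1],[-0.024,0.0165,0,0,1],[-0.024,0.0165,0,0,1],[0,0,0,0,1],[0,0,0,0,1]]]'
cat >> h.py <<'E'
from scipy.spatial.transform import Rotation as R
def wrist():
    o=telemetry.get_obs(); s=vision.snapshot("wrist")
    T=np.eye(4);T[:3,:3]=R.from_euler("xyz",o["orientation"],degrees=True).as_matrix();T[:3,3]=o["tool_pos"]
    return o,s,T@s["tool_from_camera"]
def totool(o,p):
    r=R.from_euler("xyz",o["orientation"],degrees=True).as_matrix(); return r.T@(np.array(p)-o["tool_pos"])
E
python3 - <<'E'
from h import *
o,s,T=wrist(); print(o["clock"],o["tool_pos"],o["orientation"],o["force"],o["opening"],o["joint_pos"])
cv2.imwrite("pics/w1.png",s["color"][:,:,::-1])
for r in place_of("yellow_top",s)[:4]: print(r["conf"],r["xy"],at_z(s,r["xy"],.053,T))
for r in silhouettes("yellow_top",s)[:4]: print(r["conf"],r["xy"],at_z(s,r["xy"],.053,T))
for r in place_of("yellow_stand_pad_top",s)[:2]: print(r["conf"],r["xy"],at_z(s,r["xy"],.045,T))
E
```

```text
clock: 3.47
tool_pos: [0.5154, -0.2532, 0.2434]
orientation: [180.0, -0.0, -165.0]
force: [-0.3, -0.6, 0.1]
opening: -0.0001
3.4667 [ 0.51541485 -0.25315776  0.24344917] [ 1.79996500e+02 -6.72686663e-03 -1.64974532e+02] [-0.31444639 -0.61113745  0.08860846] -8.807057050947635e-05 [-6.64706623e+00  1.11216809e+01 -1.23444962e+01 -8.37293305e-04
 -6.65413668e+01 -6.83271324e+01]
0.62 [175.1, 163.4] [ 0.51288389 -0.36849253  0.053     ]
0.6 [277.7, 197.9] [ 0.52082369 -0.25605402  0.053     ]
0.89 [419.5, 138.6] [ 0.42300344 -0.13169119  0.053     ]
0.82 [163.8, 225.6] [ 0.582849   -0.36847113  0.053     ]
0.77 [279.0, 197.3] [ 0.51983994 -0.2548908   0.053     ]
0.72 [517.7, 206.8] [0.46145806 0.0023418  0.053     ]
```

View pics/w1.png

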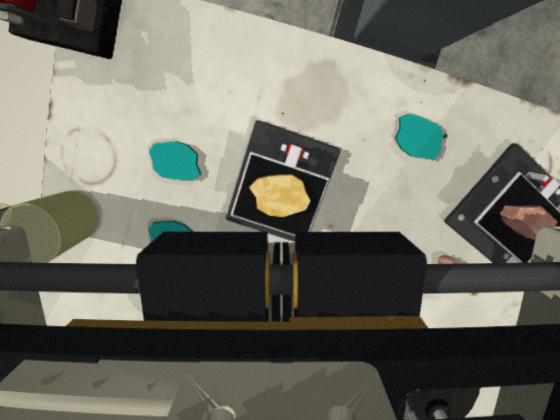

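```bash
python3 -m handwheel '[[[-0.0025,-0.003,0.02,0,1],[0,0,0.02,0,1],[0,0,0.02,0,1],[0,0,0.02,0,1],[0,0,0.02,0,1],[0,0,0.02,0,1],[0,0,0.02,0,1],[0,0,0.015,0,1],[0,0,0,0,1],[0,0,0,0,1]]]'
python3 - <<'E'
from h import *
o,s,T=wrist(); print(o["clock"],o["tool_pos"],o["force"])
cv2.imwrite("pics/w2.png",s["color"][:,:,::-1])
E
```

```text
clock: 4.5
tool_pos: [0.517, -0.2573, 0.0883]
orientation: [180.0, -0.1, -165.2]
force: [0.8, 0.2, 0.2]
opening: 0.0002
4.5 [ 0.51696853 -0.25728194  0.08826067] [0.7810856  0.20033505 0.17649253]
```

View pics/w2.png

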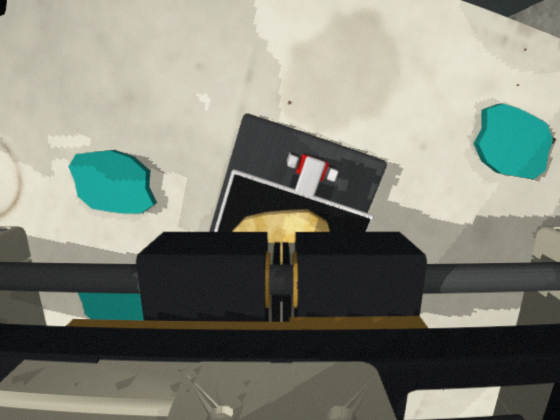

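```bash
M="python3 -m handwheel"; python3 -m handwheel '[[[0,0,0.008,0,1],[0,0,0.008,0,1],[0,0,0,0,1],[0,0,0,0,1]]]'; echo; python3 -m handwheel '[[[0,0,0.002,0,1],[0,0,0,0,1],[0,0,0,0,1]]]'; echo;  python3 -m handwheel '[[[0,0,0.002,0,1],[0,0,0,0,1],[0,0,0,0,1]]]'
```

```text
clock: 4.88
tool_pos: [0.5174, -0.2565, 0.0723]
orientation: [180.0, -0.0, -165.1]
force: [0.2, 0.3, -0.1]
opening: 0.0003

clock: 5.13
tool_pos: [0.5179, -0.2565, 0.0707]
orientation: [-180.0, 0.0, -165.1]
force: [-0.5, -0.3, -0.2]
opening: 0.0004

clock: 5.38
tool_pos: [0.5181, -0.2566, 0.0689]
orientation: [-180.0, 0.0, -165.1]
force: [0.9, 0.0, 3.0]
opening: 0.0002
```

```bash
python3 -m handwheel '[[[0,0,0.002,0,1],[0,0,0,0,1],[0,0,0,0,1]]]'; echo; python3 -m handwheel '[[[0,0,0.002,0,1],[0,0,0,0,1],[0,0,0,0,1]]]'
```

```text
clock: 5.63
tool_pos: [0.5181, -0.2567, 0.0668]
orientation: [-180.0, 0.0, -165.1]
force: [0.6, 1.4, 4.2]
opening: 0.0005

clock: 5.88
tool_pos: [0.5181, -0.2566, 0.0648]
orientation: [-180.0, 0.0, -165.1]
force: [1.3, 1.1, 4.6]
opening: 0.0005
```

```bash
python3 -m handwheel '[[[0,0,0.0015,0,1],[0,0,0,0,1],[0,0,0,0,1]]]'; echo; python3 -m handwheel '[[[0,0,-0.005,0,1],[0,0,-0.012,0,1],[0,0,-0.03,0,1],[0,0,-0.03,0,1],[0,0,-0.03,0,1],[0,0,0,0,1],[0,0,0,0,1]]]'
python3 - <<'E'
from h import *
o,s,T=wrist(); print(o["clock"],o["tool_pos"],o["force"])
cv2.imwrite("pics/w3.png",s["color"][:,:,::-1])
s=vision.snapshot("scene"); crop(s,(380,280),100,80,7,"pics/sc3.png")
E
```

```text
clock: 6.13
tool_pos: [0.5181, -0.2566, 0.0634]
orientation: [-180.0, 0.0, -165.1]
force: [-0.1, 0.3, 4.9]
opening: 0.0004

clock: 6.72
tool_pos: [0.5182, -0.2566, 0.1718]
orientation: [-179.9, 0.2, -165.1]
force: [-0.1, 1.1, -0.5]
opening: 0.0001
6.7167 [ 0.51820773 -0.25661894  0.17180288] [-0.08042964  1.07134781 -0.49582488]
```

View pics/w3.png

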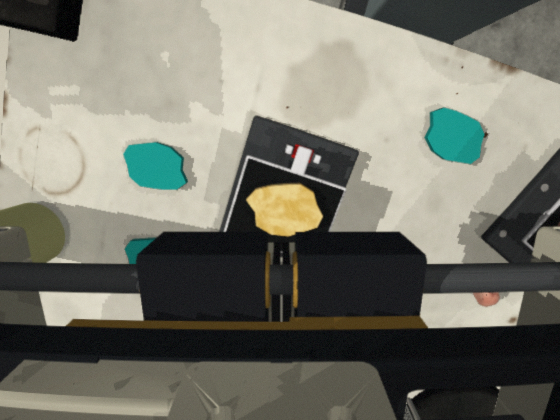

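View pics/sc3.png

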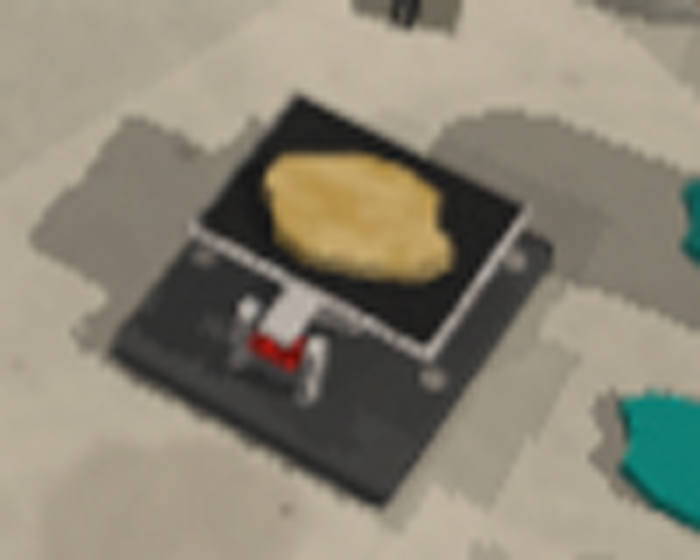

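The yellow stone lies in place at (365,215) in the scene crop, with its pad back up. The red marker shows below the white tab at (278,350). I'll compare that with the first picture.

Run:
```python
import cv2,numpy as np
from h import telemetry
o=telemetry.get_obs(); print(o["clock"],o["tool_pos"],o["force"])
a=cv2.imread("pics/scene0.png")[240:320,330:430]; a=cv2.resize(a,None,fx=4,fy=4,interpolation=cv2.INTER_CUBIC)
b=cv2.resize(cv2.imread("pics/sc3.png"),(400,320))
cv2.imwrite("pics/cmp.png",np.hstack([a,b]))
```

```text
6.8167 [ 0.51683805 -0.25628949  0.16930207] [-0.97002655  0.01568341  0.0272545 ]
```

View pics/cmp.png

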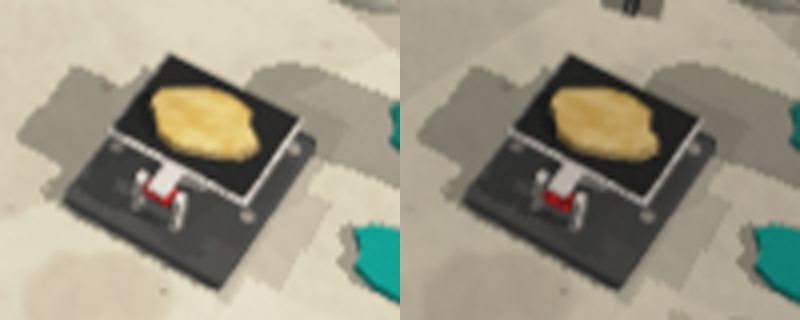

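```bash
python3 -m handwheel '[[[-0.0073,0.0278,0,0,1],[-0.0073,0.0278,0,0,1],[-0.0073,0.0278,0,0,1],[-0.0073,0.0278,0,0,1],[-0.0073,0.0278,0,0,1],[-0.0073,0.0278,0,0,1],[-0.0073,0.0278,0,0,1],[-0.0073,0.0278,0,0,1],[-0.0073,0.0278,0,0,1],[-0.0073,0.0278,0,0,1],[-0.0073,0.0278,0,0,1],[-0.0073,0.0278,0,0,1],[-0.0073,0.0278,0,0,1],[-0.0073,0.0278,0,0,1],[-0.0073,0.0278,0,0,1],[-0.0073,0.0278,0,0,1],[-0.0073,0.0278,0,0,1],[0,0,0,0,1],[0,0,0,0,1]]]'
python3 - <<'E'
from h import *
o,s,T=wrist(); print(o["clock"],o["tool_pos"],o["orientation"],o["force"],o["joint_pos"])
cv2.imwrite("pics/w4.png",s["color"][:,:,::-1])
for r in place_of("pink_top",s)[:4]: print(r["conf"],r["xy"],at_z(s,r["xy"],.053,T))
for r in silhouettes("pink_top",s)[:4]: print(r["conf"],r["xy"],at_z(s,r["xy"],.053,T))
for r in place_of("pink_stand_pad_top",s)[:2]: print(r["conf"],r["xy"],at_z(s,r["xy"],.045,T))
E
```

```text
clock: 8.4
tool_pos: [0.5153, 0.2328, 0.1682]
orientation: [-179.9, -0.2, -165.0]
force: [-0.4, 0.4, -0.1]
opening: 0.0008
8.4 [0.51531372 0.23281258 0.16815155] [-179.91857391   -0.18612599 -165.00049238] [-0.3507059   0.36973539 -0.14362634] [ 4.41272164e+01  1.39546632e+01 -1.91773146e+01 -2.31961057e-02
 -5.70702471e+01 -1.19114933e+02]
0.89 [276.6, 211.3] [0.51569467 0.22838522 0.053     ]
0.64 [277.7, 213.1] [0.51694767 0.22965765 0.053     ]
```

View pics/w4.png

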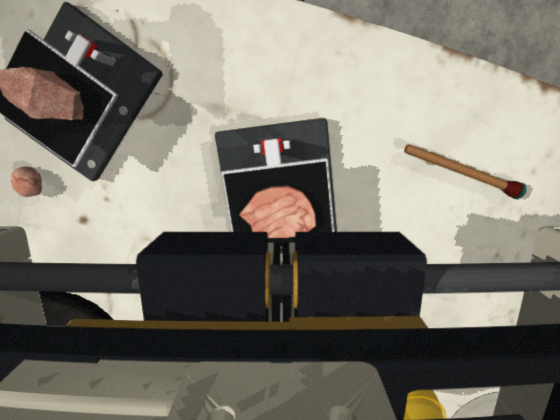

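The thin pink slab is right below the fingers, with the rough chunk away at upper left (40,92).

```bash
python3 -m handwheel '[[[-0.001,-0.001,0.02,0,1],[0,0,0.02,0,1],[0,0,0.02,0,1],[0,0,0.02,0,1],[0,0,0.015,0,1],[0,0,0,0,1],[0,0,0,0,1]]]'; echo; python3 -m handwheel '[[[0,0,0.003,0,1],[0,0,0,0,1],[0,0,0,0,1]]]'; echo;  python3 -m handwheel '[[[0,0,0.002,0,1],[0,0,0,0,1],[0,0,0,0,1]]]'
```

```text
clock: 9.18
tool_pos: [0.5173, 0.2302, 0.0747]
orientation: [-179.9, -0.1, -165.2]
force: [0.8, 0.1, 0.7]
opening: 0.0008

clock: 9.43
tool_pos: [0.518, 0.2315, 0.073]
orientation: [180.0, 0.1, -165.1]
force: [0.2, 0.4, 0.8]
opening: 0.0004

clock: 9.68
tool_pos: [0.5175, 0.2314, 0.0703]
orientation: [180.0, 0.0, -165.1]
force: [1.2, 0.2, 0.5]
opening: 0.0003
```

```bash
python3 -m handwheel '[[[0,0,0.002,0,1],[0,0,0,0,1],[0,0,0,0,1]]]'; echo; python3 -m handwheel '[[[0,0,0.002,0,1],[0,0,0,0,1],[0,0,0,0,1]]]'
```

```text
clock: 9.93
tool_pos: [0.5177, 0.2315, 0.0683]
orientation: [180.0, 0.0, -165.1]
force: [-0.5, 0.1, 2.7]
opening: 0.0005

clock: 10.18
tool_pos: [0.5177, 0.2315, 0.0662]
orientation: [180.0, 0.0, -165.1]
force: [-1.1, 0.5, 4.0]
opening: 0.0005
```

```bash
python3 -m handwheel '[[[0,0,0.0015,0,1],[0,0,0.001,0,1],[0,0,0,0,1],[0,0,0,0,1]]]'; echo; python3 -m handwheel '[[[0,0,-0.005,0,1],[0,0,-0.012,0,1],[0,0,-0.03,0,1],[0,0,-0.03,0,1],[0,0,-0.03,0,1],[0,0,0,0,1],[0,0,0,0,1]]]'
python3 - <<'E'
from h import *
o,s,T=wrist(); print(o["clock"],o["tool_pos"],o["force"])
cv2.imwrite("pics/w5.png",s["color"][:,:,::-1])
s=vision.snapshot("scene"); cv2.imwrite("pics/scene5.png",s["color"][:,:,::-1])
a=cv2.imread("pics/scene0.png")
f=lambda i:cv2.resize(i[165:265,190:310],None,fx=3.3,fy=3.3,interpolation=cv2.INTER_CUBIC)
cv2.imwrite("pics/cmp5.png",np.hstack([f(a),f(s["color"][:,:,::-1])]))
E
```

```text
clock: 10.52
tool_pos: [0.5177, 0.2315, 0.0637]
orientation: [180.0, 0.0, -165.1]
force: [-0.6, 0.2, 4.7]
opening: 0.0

clock: 11.1
tool_pos: [0.5179, 0.2317, 0.1723]
orientation: [179.9, 0.1, -165.1]
force: [0.5, 0.3, -0.8]
opening: 0.0003
11.1 [0.51789807 0.23172043 0.17227348] [ 0.53833463  0.25700423 -0.78563914]
```

View pics/cmp5.png

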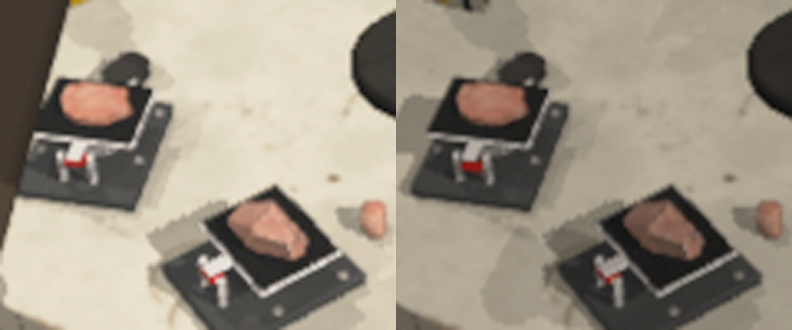

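View pics/w5.png

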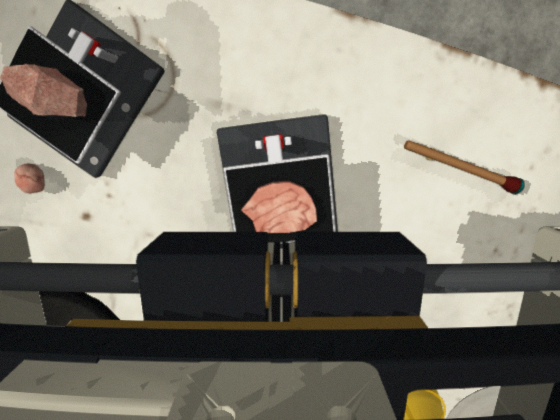

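Pink marker is down (red now fully showing at (470,165)), and the slab is undisturbed. Next, the rough chunk.

```bash
python3 -m handwheel '[[[0.0128,-0.0237,0,0,1],[0.0128,-0.0237,0,0,1],[0.0128,-0.0237,0,0,1],[0.0128,-0.0237,0,0,1],[0.0128,-0.0237,0,0,1],[0.0128,-0.0237,0,0,1],[0.0128,-0.0237,0,0,1],[0.0128,-0.0237,0,0,1],[0,0,0,0.107,1],[0,0,0,0.107,1],[0,0,0,0.107,1],[0,0,0,0.107,1],[0,0,0,0.107,1],[0,0,0,0.107,1],[0,0,0,0,1],[0,0,0,0,1]]]'
python3 - <<'E'
from h import *
o,s,T=wrist(); print(o["clock"],o["tool_pos"],o["orientation"],o["force"],o["joint_pos"])
cv2.imwrite("pics/w6.png",s["color"][:,:,::-1])
for r in place_of("rough_top",s)[:4]: print(r["conf"],r["xy"],at_z(s,r["xy"],.069,T))
for r in silhouettes("rough_top",s)[:4]: print(r["conf"],r["xy"],at_z(s,r["xy"],.06,T))
for r in place_of("rough_stand_pad_top",s)[:2]: print(r["conf"],r["xy"],at_z(s,r["xy"],.045,T))
E
```

```text
clock: 12.53
tool_pos: [0.4665, 0.0215, 0.1695]
orientation: [-179.9, -0.1, 158.3]
force: [0.0, 0.2, -0.4]
opening: -0.0001
12.5333 [0.46653764 0.02148024 0.16949177] [-1.79905782e+02 -9.97655318e-02  1.58279035e+02] [ 0.02603642  0.21552516 -0.39464872] [ 2.68730014e+01  4.61294194e+00 -3.06844711e+01 -1.53063611e-02
 -5.48392390e+01 -1.38585055e+02]
0.83 [287.2, 219.4] [0.47045018 0.02467732 0.069     ]
0.71 [289.7, 216.0] [0.47098035 0.02680349 0.06      ]
```

View pics/w6.png

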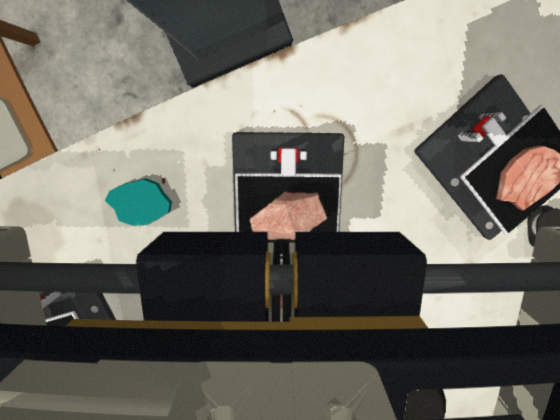

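The chunk at (288,215) is under the fingers and the tool is square to its stand.

```bash
python3 -m handwheel '[[[-0.001,0.002,0.02,0,1],[0,0.001,0.02,0,1],[0,0,0.02,0,1],[0,0,0.015,0,1],[0,0,0,0,1],[0,0,0,0,1]]]'; echo; python3 -m handwheel '[[[0,0,0.003,0,1],[0,0,0,0,1],[0,0,0,0,1]]]'; echo;  python3 -m handwheel '[[[0,0,0.002,0,1],[0,0,0,0,1],[0,0,0,0,1]]]'
```

```text
clock: 13.23
tool_pos: [0.469, 0.024, 0.0952]
orientation: [-179.9, -0.1, 158.2]
force: [1.0, 0.6, 0.2]
opening: 0.0002

clock: 13.48
tool_pos: [0.4698, 0.0244, 0.0933]
orientation: [179.9, 0.1, 158.1]
force: [-0.3, -1.3, -0.4]
opening: 0.0009

clock: 13.73
tool_pos: [0.4694, 0.0242, 0.0908]
orientation: [180.0, 0.0, 158.1]
force: [-0.5, 0.1, 0.4]
opening: 0.0002
```

```bash
python3 -m handwheel '[[[0,0,0.002,0,1],[0,0,0,0,1],[0,0,0,0,1]]]'; echo; python3 -m handwheel '[[[0,0,0.0015,0,1],[0,0,0,0,1],[0,0,0,0,1]]]'
```

```text
clock: 13.98
tool_pos: [0.4692, 0.0242, 0.0884]
orientation: [-180.0, -0.0, 158.1]
force: [0.7, -0.6, -0.4]
opening: 0.0007

clock: 14.23
tool_pos: [0.4693, 0.0242, 0.0869]
orientation: [-180.0, -0.0, 158.1]
force: [-0.1, -0.6, -0.8]
opening: 0.0005
```

```bash
python3 -m handwheel '[[[0,0,0.0015,0,1],[0,0,0,0,1],[0,0,0,0,1]]]'; echo; python3 -m handwheel '[[[0,0,0.0015,0,1],[0,0,0,0,1],[0,0,0,0,1]]]'
```

```text
clock: 14.48
tool_pos: [0.4696, 0.0243, 0.0857]
orientation: [180.0, 0.0, 158.1]
force: [0.6, 0.1, 0.5]
opening: 0.0001

clock: 14.73
tool_pos: [0.4695, 0.0243, 0.0842]
orientation: [180.0, 0.0, 158.1]
force: [0.9, 0.7, 2.3]
opening: 0.0002
```

```bash
python3 -m handwheel '[[[0,0,0.0015,0,1],[0,0,0,0,1],[0,0,0,0,1]]]'; echo; python3 -m handwheel '[[[0,0,0.0015,0,1],[0,0,0,0,1],[0,0,0,0,1]]]'
python3 - <<'E'
from h import *
s=vision.snapshot("scene"); crop(s,(270,238),90,70,7,"pics/sc7.png")
E
```

```text
clock: 14.98
tool_pos: [0.4695, 0.0243, 0.0826]
orientation: [180.0, 0.0, 158.1]
force: [1.4, 1.3, 3.6]
opening: 0.0004

clock: 15.23
tool_pos: [0.4695, 0.0243, 0.0811]
orientation: [180.0, 0.0, 158.1]
force: [0.5, -0.2, 5.1]
opening: 0.0006
```

View pics/sc7.png

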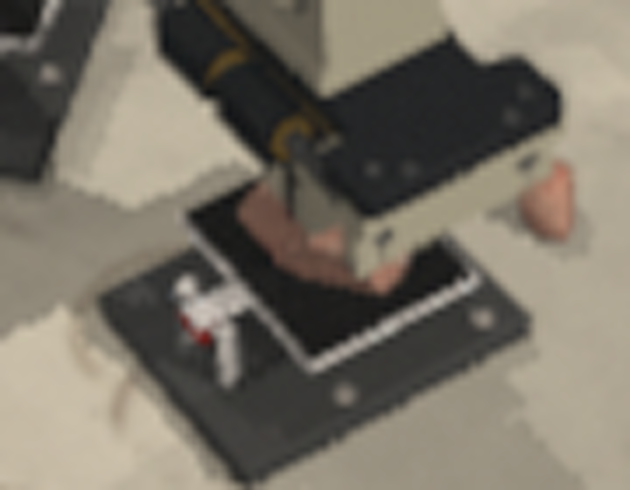

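The pad is visibly dipping under the finger at (330,250) and the chunk is flat. One more step of 1.5 mm, then retreat.

```bash
python3 -m handwheel '[[[0,0,0.0015,0,1],[0,0,0,0,1],[0,0,0,0,1]]]'; echo; python3 -m handwheel '[[[0,0,-0.005,0,1],[0,0,-0.012,0,1],[0,0,-0.03,0,1],[0,0,-0.03,0,1],[0,0,-0.03,0,1],[0,0,0,0,1],[0,0,0,0,1],[0,0,0,0,1],[0,0,0,0,1]]]'
python3 - <<'E'
from h import *
o,s,T=wrist(); print(o["clock"],o["tool_pos"],o["force"])
cv2.imwrite("pics/w8.png",s["color"][:,:,::-1])
s=vision.snapshot("scene"); b=s["color"][:,:,::-1]
a=cv2.imread("pics/scene0.png")
f=lambda i,x,y:cv2.resize(i[y:y+60,x:x+80],None,fx=4.8,fy=4.8,interpolation=cv2.INTER_CUBIC)
cv2.imwrite("pics/cmp8.png",np.vstack([np.hstack([f(a,235,215),f(b,235,215)]),np.hstack([f(b,185,180),f(b,340,250)])]))
E
```

```text
clock: 15.53
tool_pos: [0.4695, 0.0243, 0.0797]
orientation: [180.0, 0.0, 158.1]
force: [1.7, -0.5, 5.4]
opening: 0.0007

clock: 16.28
tool_pos: [0.4683, 0.0239, 0.1854]
orientation: [-179.9, -0.1, 158.1]
force: [-0.5, 0.6, -0.5]
opening: 0.0006
16.2833 [0.46825142 0.02386063 0.18543438] [-0.49728954  0.61118151 -0.53094364]
```

View pics/cmp8.png

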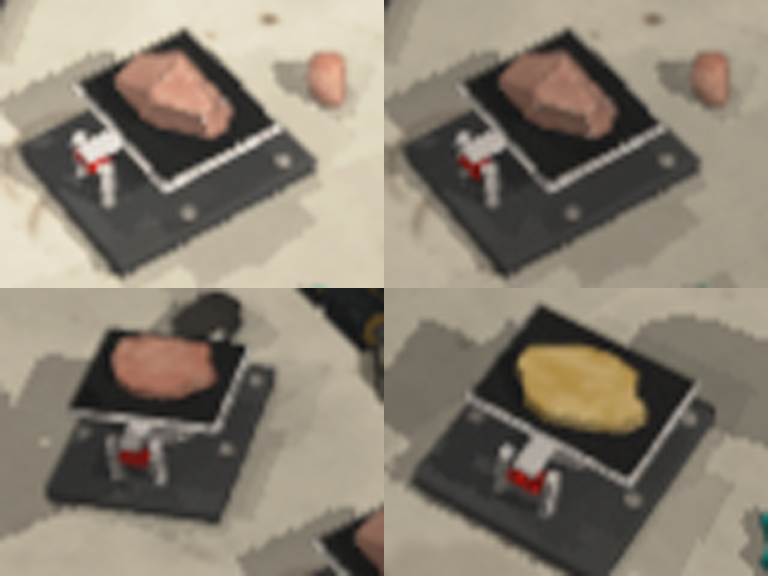

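View pics/w8.png

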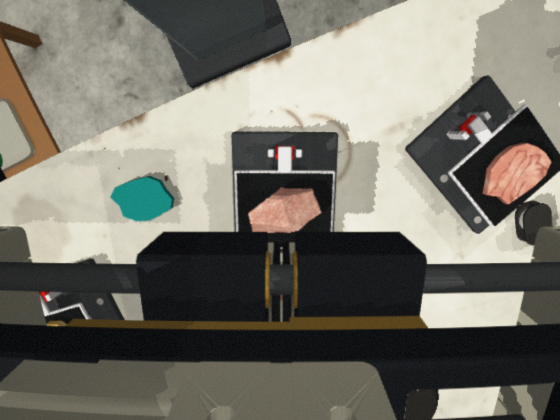

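All three markers are down, the pads are back up, and the stones have not shifted. The arm is clear of everything.

```bash
python3 -c "
from plant import close_job
print(close_job())"
```

```text
the job is handed in; nothing more can be done
None
```

I tapped the yellow slab, then the thin pink slab, then the rough pink chunk with the closed fingertips, and handed the job in at about 16 s of the 43 s. No verdict came back.

| Stone | Push at the lowest point (N) | Estimated pad dip (mm) |
|---|---|---|
| Yellow slab | 4.9 | about 6.5 |
| Thin pink slab | 4.7 | about 6 |
| Rough pink chunk | 5.4 | about 6 |

The dips are worked out from how far the tool moved after first contact, because the pads cannot be read directly. The force readings carry about ±0.6 to 1 N of noise.

- **Final pictures:** all three red markers are visibly lower than at the start, the pads are back up, and the stones lie flat where they were. The offcut, the loupe and the turquoise look-alikes in view do not appear to have moved. The robot is clear, about 10 cm above the rough stone.
- **Not checked closely:** I compared the markers by eye rather than measuring them. The dop stick was last seen after the pink tap, and I did not look at the spray bottle again; the arm did not go near either.
- **Where the networks disagreed:** they also reported the turquoise pieces as the yellow slab, and sometimes mixed up the two pink stones. I told them apart by colour, the sounding stands and enlarged crops.

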